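Stir the tumbled load through the separator pan

TASK

The load from the tumbler is lying in the separator's round pan, under the bench lamp. Take the ball-ended stick from its pot and stir the load gently with the ball until all six green polishing beads have dropped through the holes into the tub and only the two red bottom-bracket cups are left in the pan, then stand the stick back in the pot, ball down, and let go. Move the load with the stick only, not with the gripper, lose nothing over the pan's wall, and do not bump the lamp or disturb the other things on the bench.

Things in the scene. Friction and masses are not known exactly. Their poses are not given: they have to be found in the camera images.
- separator: Fixed media separator on a 270 x 270 x 18 mm plywood board. Origin: on the bench under its centre, z up; yaw varies. Clear square catch tub (206 mm outside, 4 mm walls and floor, inner floor at z = 22 mm) covered by a 214 x 214 x 6 mm aluminium plate, top at z = 84 mm, smooth, on which the round pan wall stands. Beads fall through the plate's holes into the tub; cups cannot.
- pan_floor (a point): Centre of the pan floor (the plate's upper face, 84 mm above the bench); axes as the separator's. The floor has nine round holes of 28 mm diameter in a 3 x 3 grid of 52 mm pitch parallel to x and y; the middle hole is at this point.
- pan_rim (a point): Centre of the mouth of the blue round pan wall: 180 mm inside diameter, 3 mm thick, 22 mm high, rim 106 mm above the bench.
- lamp: Fixed green bench lamp. Origin: on the bench plumb below the shade's axis, z up. The shade overhangs one side of the pan, so a gripper pointing straight down does not fit over most of the pan; the side away from the shade is open. The arm leaves the neck towards +y, rises to an elbow at (70, 200, 500) mm and comes down to a round foot, 150 mm diameter, 50 mm high, at (100, 250) mm.
- lamp_shade (a point): Centre of the dome shade's rim: 144 mm diameter, 255 mm above the bench, its axis about 52 mm to one side of the pan's centre. Dome and neck reach up to 378 mm above the bench.
- pot: Fixed steel pot for the stick, open at the top: outside diameter 74 mm, inside 68 mm, rim 110 mm above the bench, inner floor 5 mm above the bench. Origin: centre of its underside, z up.
- stick: Loose stirring stick, 50 g or so: wooden dowel of 14 mm diameter with a smooth black plastic ball of 29 mm diameter at the lower end and a red band at the top. Origin: centre of the ball; +z runs up the dowel, whose top end is at z = 205 mm. It starts leaning in the pot, ball on the pot's floor, about 27 degrees from vertical; its upper 95 mm clear of the rim. Any roll about z is alike.
- stick_ball (a point): Centre of the stick's ball end (radius 14.5 mm); the same point as the stick's origin.
- stick_grip (a point): Point on the dowel's axis 160 mm above the ball's centre, 45 mm below the top: a good place to grip, along the stick's axis; z along the stick, upward.
- bead0_center (a point): Centre of a loose green polishing bead (ball, 22 mm diameter, 14 g). Starts lying on the pan floor between the holes (centre 95 mm above the bench); it rolls when pushed and drops as soon as its centre is over a hole.
- bead1_center (a point): Centre of a loose green polishing bead (ball, 22 mm diameter, 14 g). Starts lying on the pan floor between the holes (centre 95 mm above the bench); it rolls when pushed and drops as soon as its centre is over a hole.
- bead2_center (a point): Centre of a loose green polishing bead (ball, 22 mm diameter, 14 g). Starts lying on the pan floor between the holes (centre 95 mm above the bench); it rolls when pushed and drops as soon as its centre is over a hole.
- bead3_center (a point): Centre of a loose green polishing bead (ball, 22 mm diameter, 14 g). Starts lying on the pan floor between the holes (centre 95 mm above the bench); it rolls when pushed and drops as soon as its centre is over a hole.
- bead4_center (a point): Centre of a loose green polishing bead (ball, 22 mm diameter, 14 g). Starts lying on the pan floor between the holes (centre 95 mm above the bench); it rolls when pushed and drops as soon as its centre is over a hole.
- bead5_center (a point): Centre of a loose green polishing bead (ball, 22 mm diameter, 14 g). Starts lying on the pan floor between the holes (centre 95 mm above the bench); it rolls when pushed and drops as soon as its centre is over a hole.
- cup0: Loose red anodised bottom-bracket cup lying flat in the pan: closed disc of 40 mm diameter, 20 mm high, 50 g, rounded lower edge, dark middle. Origin: centre of its underside, z up. Too big for the holes; it may lie over a hole and cover it, and slides when pushed.
- cup1: Loose red anodised bottom-bracket cup lying flat in the pan: closed disc of 40 mm diameter, 20 mm high, 50 g, rounded lower edge, dark middle. Origin: centre of its underside, z up. Too big for the holes; it may lie over a hole and cover it, and slides when pushed.
- mug: Bystander: white mug, 80 mm diameter, 92 mm high, beyond the pot. Origin: centre of its underside.
- grease_jar: Bystander: white jar with black lid, 60 mm diameter, 62 mm high, on the robot's side of the separator. Origin: centre of its underside.
- screwdriver: Bystander: screwdriver lying flat on the bench on the robot's right, about 200 mm long along its x. Origin: at its underside.
- spray_bottle: Bystander: amber spray bottle with white head, 68 mm diameter, 185 mm high, to the left of the separator. Origin: centre of its underside.
Things that resemble listed ones, but are neither listed nor needed, are in the scene too. What is shaped like the cup0 but blue is not meant.

How it is judged:
By the outcome, as a careful person would: the job done as asked, in the order asked, and still so for the second after the job is handed in, with the robot touching nothing.
It also fails if it takes over 67 s, if anything falls off the work surface, if the arm or the gripper's body presses on something with over 40 N, if the wrist force passes 120 N, or if a joint passes its speed limit or range.

ROBOT

A 6-joint arm with a two-finger parallel gripper is mounted at the origin on the work surface. World frame = base frame: x ahead of the robot, y to its left, z up, the work surface at z = 0. Lengths are in mm, angles in rad, forces in N, time in s.
With the tool pointing down it reaches from about 350 to 975 mm from the base axis. Payload 17.4 kg.
Tool frame: the origin (TCP) lies on the centre line of the jaws, within the pads' length; the fingertips stand 22 mm ahead of it and the grasp point (between the pads) lies 3 mm ahead of it (env.tips_ahead is the distance from the TCP to the fingertips, in mm); z points along the fingers, y is the direction in which the jaws open and shut (so a half turn about z gives the same grasp; the last joint's range is limited). The gripper opens to 85 mm and grips with 20 to 120 N. Pads are 22 mm wide; open, the fingers measure 114 mm over their backs; the gripper's body (76 mm by 85 mm) begins 54 mm behind the grasp point. The pads swing forward as they close: fully open they stand 13 mm farther back than shut.
Start: joints at [1.19, 0.116, 1.442, -0, 1.584, -0.038], TCP at [226.893, 635.73, 253.303] pointing down, gripper open.
Joint ranges: [-2.83, 2.83], [-0.83, 2.19], [0.07, 2.5], [-1.14, 4.28], [0.01, 3], [-2.97, 2.97]. Speed limits (rad/s): [1.89, 1.89, 2.22, 3.14, 3.14, 3.14].

INTERFACE

Orientations are given as a rotation vector (axis times angle).
In Python, from bench import telemetry, vision, order, env gives the robot as it stands. The module is installed in compiled form; this text tells all that it offers.
- The arm moves only by the shell command python3 -m jog 'ROWS' [OPENING] [FORCE]. ROWS is JSON, a list of rows, each an object with "delta_pos": the shift along the world's x, y, z in mm, a list of three; "turn": the turn about the world's z in degrees. A call has 1 to 20 rows; each row is the pose to reach, as a shift and turn from the pose measured when the call began; what a row does not reach only later rows make up. A row lasts 1/10 s, in which the tool goes at most 50 mm and 8.59 degrees, less where a joint would pass 70% of its speed; a pose out of reach is approached as far as the arm can. A call with a gripper value outside its range is refused whole. OPENING is the finger opening in mm, from 0 to 85.4, set as the call begins (- or left out, the last holds). The fingers move at their own pace and stop on an object; FORCE is the grip in N (left out, the last holds). Time passes only in rows, so rows that repeat a pose let the fingers close. It gives the time, the measured TCP pose, the force and the opening at its end, in the units of the state.
- telemetry.get_state(): the state, without advancing time (a new reading comes with each control period).
- vision.snapshot(name): name is "side" or "top" or "wrist"; returns the picture (384x512x3 uint8, blue, green, red); there is no depth.
- vision.camera_model(name): a dict with "intrinsics" (3x3 intrinsics, pixels), "world_from_camera" (4x4, takes a point from camera to world coordinates); the wrist camera has in their place "tool_from_camera" (4x4, takes a point from camera to tool coordinates, whose origin is the TCP and whose axes are the flange's). Camera axes: x right, y down, z forward; pixel columns grow to the right and rows downward; lengths in mm; the calibration is good to about 2 mm. A picture is of the moment at which its call begins: read the wrist's pose just before it. camera_model takes no time and is no camera call.
- order.job_done(): hands the job in, once; it reports no verdict.
The state is a dict: "clock": time; "qpos": joint angles; "joint_velocities": joint speeds; "effort": joint torques, N m; "tcp_pos": TCP position; "eef_rot": TCP orientation; "wrist_force": force on the tool from outside, world axes, zero at the start; "moment": the same for the moment, N m; "opening": finger opening in mm.
Only numpy, scipy, OpenCV 4.12 (cv2) and the standard library are available. Lean on these libraries where they do the work, as an engineer would, in place of code of your own. Each camera call takes 0.05 s, during which the arm holds its last target. There are 200 camera calls.

## Working session

There is one attempt and no reset: what is moved stays moved. The work goes in short steps, Python scripts to look and compute and a shell command to move; the robot and the scene stay as the last step left them, time stands still between calls to the robot, and variables do not carry over. Pictures are saved under pics/ and viewed, about 8 in all and at most 12, crops included, and the job is handed in when it is done.

```bash
mkdir -p pics; python3 - <<'E'
from bench import telemetry, vision, order, env
import cv2,numpy as np
print(telemetry.get_state())
for n in("top","side","wrist"):
    cv2.imwrite(f"pics/{n}0.png",vision.snapshot(n)); m=vision.camera_model(n)
    print(n,{k:np.round(v,3).tolist() for k,v in m.items()})
a=cv2.imread("pics/top0.png");b=cv2.imread("pics/side0.png")
cv2.imwrite("pics/t0.png",cv2.resize(a,(800,600),interpolation=cv2.INTER_CUBIC))
cv2.imwrite("pics/s0.png",cv2.resize(b,(800,600),interpolation=cv2.INTER_CUBIC))
E
```

```text
{'clock': 0.0, 'qpos': array([ 1.19022113e+00,  1.16494920e-01,  1.44230789e+00,  8.78591202e-07,
        1.58398647e+00, -3.78180375e-02]), 'joint_velocities': array([-9.93725117e-05, -4.07868453e-04, -1.47545054e-03, -9.56170543e-04,
       -1.00342708e-03,  7.65672680e-04]), 'effort': array([ 7.97260327e-05, -7.32011175e+01, -6.32474971e+01,  9.89500995e-05,
        6.36567434e-03, -8.29147166e-05]), 'tcp_pos': array([226.8120562 , 635.56666967, 252.52965983]), 'eef_rot': array([-5.35727385e-01, -3.09532396e+00,  1.83824385e-03]), 'wrist_force': array([-0.06975296,  0.28685173,  0.46066085]), 'moment': array([-0.03040417, -0.0119831 , -0.05987201]), 'opening': 85.13537856523439}
top {'intrinsics': [[361.769, 0.0, 258.968], [0.0, 361.769, 193.253], [0.0, 0.0, 1.0]], 'world_from_camera': [[0.019, -0.987, 0.162, 461.029], [-1.0, -0.018, 0.012, -61.157], [-0.009, -0.162, -0.987, 1218.607], [0.0, 0.0, 0.0, 1.0]]}
side {'intrinsics': [[421.17, 0.0, 251.009], [0.0, 421.17, 192.221], [0.0, 0.0, 1.0]], 'world_from_camera': [[-0.914, -0.211, 0.346, 98.464], [-0.405, 0.5, -0.765, 1070.621], [-0.012, -0.84, -0.543, 945.02], [0.0, 0.0, 0.0, 1.0]]}
wrist {'intrinsics': [[311.807, 0.0, 255.996], [0.0, 311.807, 194.329], [0.0, 0.0, 1.0]], 'tool_from_camera': [[-0.0, -0.961, -0.277, 71.647], [1.0, -0.0, 0.0, 0.254], [-0.0, -0.277, 0.961, -120.611], [0.0, 0.0, 0.0, 1.0]]}
```

View pics/t0.png

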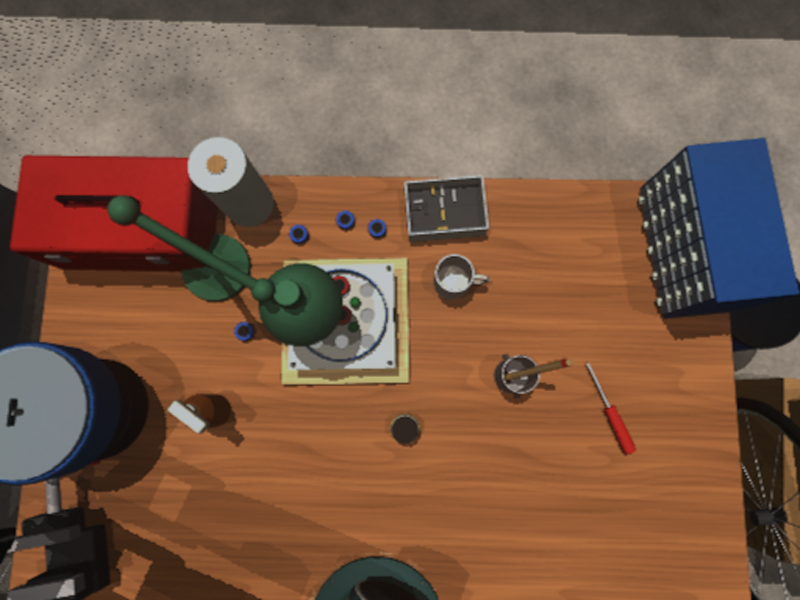

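View pics/s0.png

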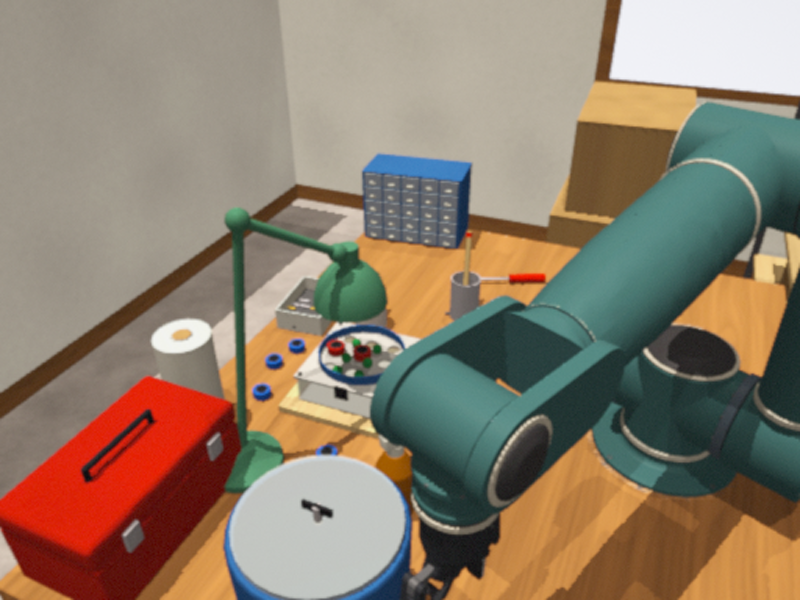

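The top view (800x600) shows the pan at about (345,315), partly under the shade at (300,305), and the pot at (518,375) with the stick leaning to (565,362). In the side view the pan is at (362,355), with the beads and both red cups visible under the shade.

```bash
cat > h.py <<'E'
from bench import telemetry, vision, order, env
import cv2,numpy as np
from scipy.spatial.transform import Rotation as R
def wfc(n):
    m=vision.camera_model(n)
    if n!="wrist": return m["intrinsics"],m["world_from_camera"]
    s=telemetry.get_state();T=np.eye(4);T[:3,:3]=R.from_rotvec(s["eef_rot"]).as_matrix();T[:3,3]=s["tcp_pos"]
    return m["intrinsics"],T@m["tool_from_camera"]
def px2w(KT,u,v,z):
    K,T=KT;d=T[:3,:3]@np.linalg.solve(K,[u,v,1.]);o=T[:3,3];return o+d*(z-o[2])/d[2]
def w2px(KT,p):
    K,T=KT;c=T[:3,:3].T@(np.asarray(p,float)-T[:3,3]);q=K@c;return q[:2]/q[2]
E
python3 - <<'E'
from h import *
a=cv2.imread("pics/top0.png");b=cv2.imread("pics/side0.png")
A=a[160:250,170:270];B=b[195:280,180:290]
o=np.zeros((600,800,3),np.uint8)
A=cv2.resize(A,(400,360),interpolation=cv2.INTER_CUBIC);B=cv2.resize(B,(770,595),interpolation=cv2.INTER_CUBIC)
cv2.imwrite("pics/c_side.png",B)
C=cv2.resize(a[215:265,310:380],(400,286),interpolation=cv2.INTER_CUBIC)
o[:360,:400]=A;o[:286,400:]=C;C2=cv2.resize(b[145:210,270:350],(369,300),interpolation=cv2.INTER_CUBIC);o[300:,400:769]=C2
cv2.imwrite("pics/c_top.png",o)
E
```

```text
(no output)
```

View pics/c_side.png

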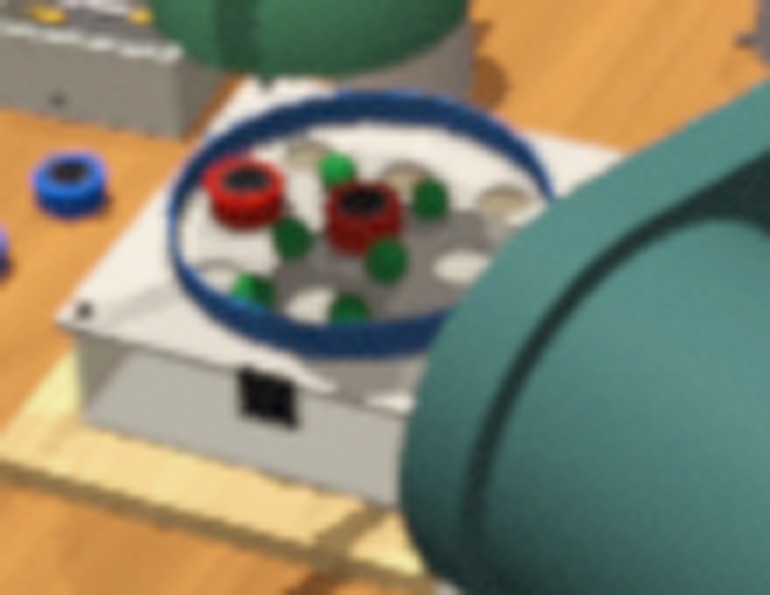

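View pics/c_top.png

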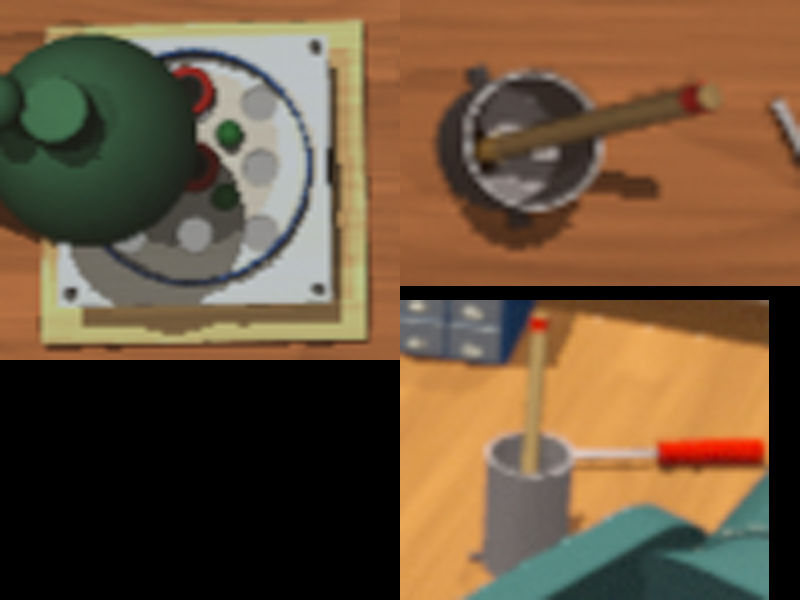

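Side crop (7x): green beads at (335,170), (430,198), (292,238), (385,260), (252,290) and (350,308); red cups at (245,190) and (362,215). Top crop: visible holes at (258,103), (260,166), (260,233) and (195,235), plus the pot rim and the stick's top end.

```bash
python3 - <<'E'
from h import *
t=wfc("top");s=wfc("side")
def A(u,v,z): return px2w(t,170+u/4-.4,160+v/4-.4,z)
def C(u,v,z): return px2w(t,310+(u-400)/5.714-.4,215+v/5.714-.4,z)
def B(u,v,z): return px2w(s,180+u/7-.4,195+v/7-.4,z)
np.set_printoptions(precision=1,suppress=True)
H=np.array([A(258,103,84),A(260,166,84),A(260,233,84),A(195,235,84)])
print("holes",H)
l=np.array([[1,-1],[0,-1],[-1,-1],[-1,0]])*52.
# fit yaw+centre
M=[];r=[]
for (a,b),h in zip(l,H): M+= [[a,-b,1,0],[b,a,0,1]]; r+=[h[0],h[1]]
c,sn,cx,cy=np.linalg.lstsq(np.array(M),np.array(r),rcond=None)[0]
print("yaw",np.degrees(np.arctan2(sn,c)),"scale",np.hypot(c,sn),"centre",cx,cy)
yaw=np.arctan2(sn,c);Rm=np.array([[np.cos(yaw),np.sin(yaw)],[-np.sin(yaw),np.cos(yaw)]])
rim=[A(192,49,106),A(310,166,106),A(195,284,106)]
print("rimpts",np.array(rim))
loc=lambda p:Rm@(p[:2]-[cx,cy])
print("side rim", [B(*q,106)[:2] for q in((172,222),(365,92),(340,355),(548,190))])
print("side holes",[loc(B(u,v,84)) for u,v in((307,157),(405,180),(503,203),(462,267),(220,272),(315,305))])
for n,q in enumerate([(335,170),(430,198),(292,238),(385,260),(252,290),(350,308)]):
    p=B(*q,95);print("bead",n,p[:2],loc(p))
for q in((245,182),(362,203)): p=B(*q,104);print("cup",p[:2],loc(p))
for q in((230,133),(225,197)): p=A(*q,95);print("top bead",p[:2],loc(p))
for z in(255,300):print("shade",[A(*q,z) [:2] for q in((93,36),(93,245),(195,130))])
print("pot",C(534,140,110),"sticktop",C(708,95,200),"ball approx",C(488,153,30), "mouth px where dowel crosses", C(600,128,115))
E
```

```text
holes [[671.4  32.2  84. ]
 [620.7  29.1  84. ]
 [567.5  27.5  84. ]
 [565.   78.6  84. ]]
yaw 2.8943079004080556 scale 1.000114949214406 centre 617.2022474863899 81.47203270978285
rimpts [[709.7  83.8 106. ]
 [618.3 -11.5 106. ]
 [525.4  74.5 106. ]]
side rim [array([691.5, 134.6]), array([654.9,   4.3]), array([576.4, 189.7]), array([539.5,  43.2])]
side holes [array([ 51.8, -46.3]), array([ -0.9, -45.4]), array([-52.5, -44.5]), array([-52.2,   8.3]), array([52.9, 50.8]), array([ 1.1, 57.8])]
bead 0 [646.6  55.2] [ 28.1 -27.7]
bead 1 [594.7  57.6] [-23.7 -22.7]
bead 2 [641.2 111.1] [25.5 28.3]
bead 3 [593.8 109. ] [-22.   28.6]
bead 4 [640.3 152.8] [26.7 70. ]
bead 5 [593.2 146.8] [-20.7  66.5]
cup [676.1  91.3] [59.3  6.9]
cup [617.4  84.4] [0.3 2.9]
top bead [645.   52.7] [ 26.3 -30.2]
top bead [594.2  54.9] [-24.3 -25.4]
shade [array([684.3, 132.5]), array([541.4, 125.4]), array([620.4,  60.2])]
shade [array([673.9, 123.4]), array([537.6, 116.7]), array([613. ,  54.5])]
pot [ 506.  -275.6  110. ] sticktop [ 525.9 -343.6  200. ] ball approx [ 501.4 -264.9   30. ] mouth px where dowel crosses [ 512.8 -309.6  115. ]
```

```bash
python3 -m jog '[{"delta_pos":[30,-40,40],"turn":-8},{"delta_pos":[50,-80,50],"turn":-16},{"delta_pos":[70,-125,50],"turn":-24},{"delta_pos":[90,-165,50],"turn":-32},{"delta_pos":[105,-210,50],"turn":-40},{"delta_pos":[120,-255,50],"turn":-48},{"delta_pos":[135,-300,50],"turn":-56},{"delta_pos":[150,-345,50],"turn":-64},{"delta_pos":[165,-390,50],"turn":-72},{"delta_pos":[180,-435,50],"turn":-80},{"delta_pos":[190,-480,50],"turn":-88},{"delta_pos":[200,-525,50],"turn":-96},{"delta_pos":[210,-570,50],"turn":-104},{"delta_pos":[220,-615,50],"turn":-112},{"delta_pos":[230,-660,50],"turn":-120},{"delta_pos":[240,-705,50],"turn":-128},{"delta_pos":[250,-750,50],"turn":-136},{"delta_pos":[260,-795,50],"turn":-144},{"delta_pos":[270,-840,50],"turn":-152},{"delta_pos":[280,-880,50],"turn":-160}]' 85
python3 - <<'E'
from h import *
s=telemetry.get_state();print(s['qpos'].round(2),s['tcp_pos'].round(1),s['clock'])
x=R.from_rotvec(s['eef_rot']).as_matrix()[:,0];print("heading",np.degrees(np.arctan2(x[1],x[0])))
k=wfc("side")
for z in(250,350,450,550,650):print(z,w2px(k,[227,636,z])*1.5625)
E
```

```text
clock: 2.15
tcp_pos: [506.7, -246.7, 302.5]
eef_rot: [-3.141, 0.0, 0.0]
wrist_force: [0.8, 1.3, -0.4]
opening: 84.4
[-0.5  -0.14  1.61  0.    1.67  1.07] [ 506.7 -246.7  302.5] 2.15
heading -0.014247930170085554
250 [450.46112461 596.26945643]
350 [453.85258133 540.25932876]
450 [457.81408008 474.83491992]
550 [462.50252799 397.40489864]
650 [468.13823558 304.33082223]
```

```bash
python3 -m jog '[{"delta_pos":[15,-40,0],"turn":-8.5},{"delta_pos":[15,-84,0],"turn":-17},{"delta_pos":[15,-84,0],"turn":-25.5},{"delta_pos":[15,-84,0],"turn":-34},{"delta_pos":[15,-84,0],"turn":-42.5},{"delta_pos":[15,-84,0],"turn":-51},{"delta_pos":[15,-84,0],"turn":-59.5},{"delta_pos":[15,-84,0],"turn":-68},{"delta_pos":[15,-84,-20],"turn":-74},{"delta_pos":[15,-84,-40],"turn":-74},{"delta_pos":[15,-84,-50],"turn":-74}]' 85
python3 - <<'E'
from h import *
s=telemetry.get_state();k=wfc("wrist");print(s['tcp_pos'].round(1))
im=vision.snapshot("wrist");
for p in([522.2,-331,171],[526.5,-346,202],[506,-275.6,110]):print(w2px(k,p))
c=w2px(k,[526.5,-346,202]).round().astype(int)
a=vision.snapshot("side");o=np.zeros((480,800,3),np.uint8);o[:384,:512]=im;o[:280,520:800]=cv2.resize(a[140:210,275:345],(280,280));cv2.imwrite("pics/w1.png",o)
E
```

```text
clock: 3.25
tcp_pos: [521.4, -330.4, 250.5]
eef_rot: [-2.508, 1.89, 0.003]
wrist_force: [-0.6, -0.1, -0.1]
opening: 85.3
[ 521.4 -330.4  250.5]
[253.73953448 209.59158066]
[253.38483587 201.51123494]
[254.56725863 247.2872103 ]
```

View pics/w1.png

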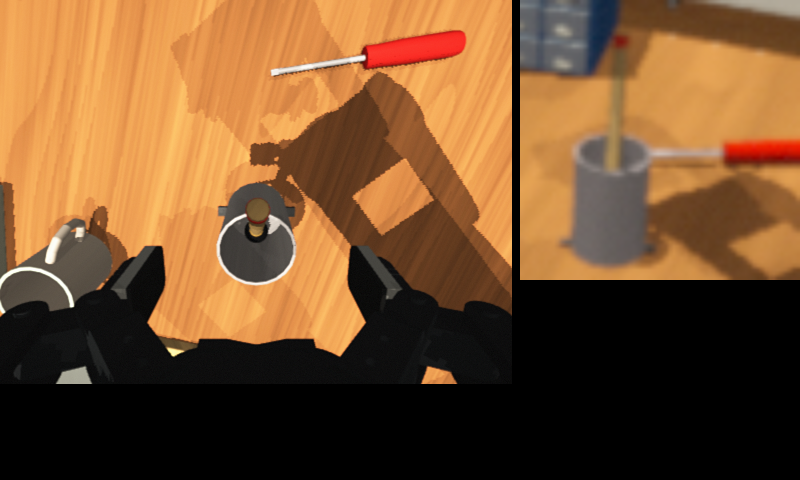

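The wrist view shows the dowel in line with the jaws: the top is at (258,204) against the expected (253,201), and the pot rim is at (257,248). I'll shift about 3 mm, go down and close.

```bash
python3 -m jog '[{"delta_pos":[-3,-2,-25],"turn":0},{"delta_pos":[-3,-2,-50],"turn":0},{"delta_pos":[-3,-2,-76],"turn":0},{"delta_pos":[-3,-2,-76],"turn":0}]' 85
python3 -m jog '[{"delta_pos":[0,0,0],"turn":0},{"delta_pos":[0,0,0],"turn":0},{"delta_pos":[0,0,0],"turn":0},{"delta_pos":[0,0,0],"turn":0},{"delta_pos":[0,0,0],"turn":0},{"delta_pos":[0,0,0],"turn":0},{"delta_pos":[0,0,0],"turn":0},{"delta_pos":[0,0,0],"turn":0}]' 8 80
```

```text
clock: 3.75
tcp_pos: [517.6, -332.0, 172.5]
eef_rot: [-2.509, 1.89, 0.009]
wrist_force: [-0.6, 0.1, 0.7]
opening: 84.8
clock: 4.55
tcp_pos: [517.7, -332.3, 173.1]
eef_rot: [-2.509, 1.89, 0.008]
wrist_force: [-1.3, -2.5, 5.4]
opening: 12.4
```

```bash
python3 -m jog '[{"delta_pos":[0,0,25],"turn":0},{"delta_pos":[0,0,60],"turn":0},{"delta_pos":[0,0,100],"turn":0},{"delta_pos":[0,0,130],"turn":0},{"delta_pos":[0,0,150],"turn":0},{"delta_pos":[0,0,150],"turn":0},{"delta_pos":[0,0,150],"turn":0}]'
python3 - <<'E'
from h import *
k=wfc("wrist");im=vision.snapshot("wrist");a=vision.snapshot("side");t=vision.snapshot("top")
s=telemetry.get_state();print(s['tcp_pos'].round(1),s['qpos'].round(2))
d=np.array([.281,-.96,0]);
g=s['tcp_pos']-[0,0,3];b=g-170*(np.sin(.471)*d+[0,0,np.cos(.471)])
print("ball exp",b,"side",w2px(wfc("side"),b),"top",w2px(wfc("top"),b),"wrist",w2px(k,b))
o=np.zeros((600,800,3),np.uint8)
c=w2px(wfc("side"),b).astype(int);o[:300,:400]=cv2.resize(a[c[1]-75:c[1]+75,c[0]-100:c[0]+100],(400,300))
c2=w2px(wfc("top"),b).astype(int);o[300:,:400]=cv2.resize(t[c2[1]-75:c2[1]+75,c2[0]-100:c2[0]+100],(400,300))
o[:300,400:]=cv2.resize(im,(400,300));print(c,c2)
cv2.imwrite("pics/g1.png",o)
E
```

```text
clock: 5.25
tcp_pos: [517.7, -332.2, 322.2]
eef_rot: [-2.509, 1.89, 0.009]
wrist_force: [-0.4, 0.4, -1.5]
opening: 12.5
[ 517.5 -332.1  321.3] [-0.61 -0.02  1.47  0.    1.7   2.25]
ball exp [ 495.80157664 -258.02012605  166.83933741] side [300.16054363 166.8791758 ] top [330.78855888 241.82594559] wrist [255.09964344 258.91373674]
[300 166] [330 241]
```

View pics/g1.png

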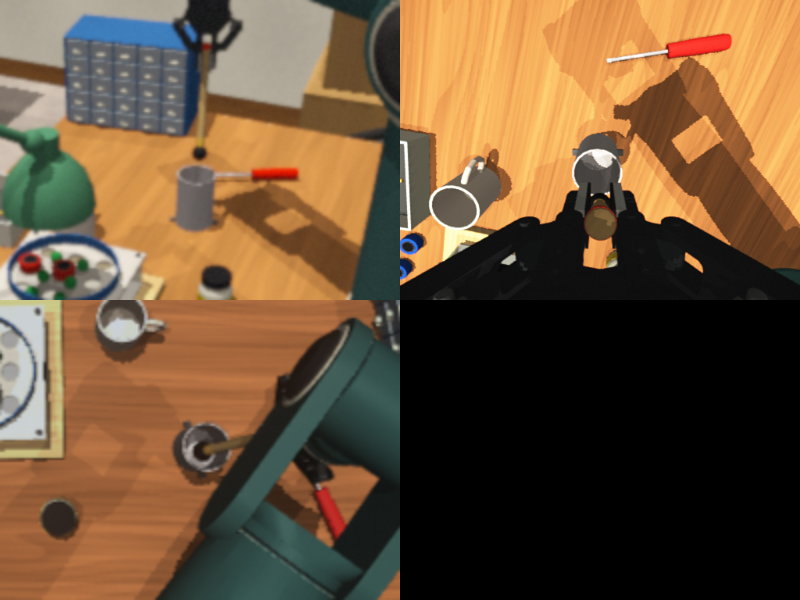

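The stick is held, with the ball seen at the predicted pixels (side (300,167), top (331,241)). Next a planner, then bead 1 into hole (-52,0).

```bash
cat >> h.py <<'E'
C0=np.array([617.3,81.]);YW=np.radians(2.9);RW=np.array([[np.cos(YW),-np.sin(YW)],[np.sin(YW),np.cos(YW)]])
OFF=77.2;DZ=154.5;AX=np.array([-1,51.])
def head():
    s=telemetry.get_state();x=R.from_rotvec(s['eef_rot']).as_matrix()[:,0];return np.degrees(np.arctan2(x[1],x[0])),s
def plan(*w):  # each: ball local x,y, ball z, heading or None
    h0,s=head();p=s['tcp_pos'];u=np.array([np.cos(np.radians(h0)),np.sin(np.radians(h0))])
    print("t",s['clock'],"head",round(h0,1),"ball local",(RW.T@(p[:2]-OFF*u-C0)).round(1),"z",round(p[2]-DZ,1),"j",s['qpos'].round(2))
    for x,y,z,h in w:
        h=h0 if h is None else h;u=np.array([np.cos(np.radians(h)),np.sin(np.radians(h))])
        g=C0+RW@np.array([x,y])+OFF*u;d=np.r_[g-p[:2],z+DZ-p[2]]
        print((x,y,z),"delta",d.round(0),"turn",round((h-h0+180)%360-180,1),"dist axis",np.hypot(*(RW.T@(g-C0)-AX)).round(0),"tcp",g.round(0))
def scan(tag,show=True):
    a=vision.snapshot("side");k=wfc("side");hsv=cv2.cvtColor(a,cv2.COLOR_BGR2HSV)
    B=cv2.resize(a[195:280,180:290],(770,595),interpolation=cv2.INTER_CUBIC);cv2.imwrite(f"pics/{tag}.png",B)
    hs=cv2.cvtColor(B,cv2.COLOR_BGR2HSV)
    for n,m,z,lo in(("g",cv2.inRange(hs,(50,110,20),(78,255,255)),95,250),("r",cv2.inRange(hs,(0,150,40),(6,255,255))|cv2.inRange(hs,(172,150,40),(180,255,255)),94,600)):
        c,l,st,ce=cv2.connectedComponentsWithStats(m)
        for i in range(1,c):
            if st[i,4]>lo and ce[i][1]>90:
                p=px2w(k,180+ce[i][0]/7-.4,195+ce[i][1]/7-.4,z);q=RW.T@(p[:2]-C0)
                print(n,"local",q.round(0)-[0,4],"area",st[i,4],"px",ce[i].round(0),"wh",st[i,2:4])
E
python3 - <<'E'
from h import *
plan((-2,-43,165,None),(-2,-43,101,None),(-29,-20,101,None))
scan("s2")
E
```

```text
t 5.4 head -74.0 ball local [-138.1 -332.3] z 166.8 j [-0.61 -0.02  1.47  0.    1.7   2.25]
(-2, -43, 165) delta [121. 296.  -2.] turn 0.0 dist axis 170.0 tcp [639. -36.]
(-2, -43, 101) delta [121. 296. -66.] turn 0.0 dist axis 170.0 tcp [639. -36.]
(-29, -20, 101) delta [ 93. 317. -66.] turn 0.0 dist axis 147.0 tcp [611. -15.]
g local [ 28. -32.] area 651 px [335. 169.] wh [32 29]
g local [-24. -25.] area 782 px [429. 200.] wh [28 34]
g local [26. 25.] area 829 px [291. 238.] wh [32 36]
g local [-23.  25.] area 1047 px [386. 261.] wh [36 38]
g local [26. 66.] area 641 px [254. 289.] wh [39 29]
g local [-21.  64.] area 594 px [349. 309.] wh [35 23]
r local [62.  2.] area 3214 px [243. 196.] wh [79 70]
r local [1. 1.] area 2744 px [361. 221.] wh [73 70]
```

```bash
python3 -m jog '[{"delta_pos":[10,40,0],"turn":0},{"delta_pos":[30,80,0],"turn":0},{"delta_pos":[50,120,0],"turn":0},{"delta_pos":[70,165,0],"turn":0},{"delta_pos":[85,210,0],"turn":0},{"delta_pos":[100,250,0],"turn":0},{"delta_pos":[121,285,0],"turn":0},{"delta_pos":[121,296,0],"turn":0},{"delta_pos":[121,296,-25],"turn":0},{"delta_pos":[121,296,-50],"turn":0},{"delta_pos":[121,296,-66],"turn":0},{"delta_pos":[121,296,-66],"turn":0},{"delta_pos":[115,301,-66],"turn":0},{"delta_pos":[109,305,-66],"turn":0},{"delta_pos":[104,309,-66],"turn":0},{"delta_pos":[98,313,-66],"turn":0},{"delta_pos":[93,317,-66],"turn":0},{"delta_pos":[93,317,-66],"turn":0}]'
python3 - <<'E'
from h import *
plan()
scan("s3")
E
```

```text
clock: 7.25
tcp_pos: [610.0, -14.6, 256.0]
eef_rot: [-2.509, 1.889, 0.01]
wrist_force: [-1.0, 0.3, -1.4]
opening: 12.3
t 7.25 head -73.9 ball local [-29.7 -19.9] z 101.5 j [-0.07 -0.02  1.58  0.    1.59  2.79]
g local [ 28. -32.] area 665 px [336. 169.] wh [31 29]
g local [26. 25.] area 853 px [292. 238.] wh [34 36]
g local [-23.  25.] area 1070 px [386. 261.] wh [36 39]
g local [26. 66.] area 631 px [254. 289.] wh [39 27]
g local [-20.  64.] area 590 px [349. 309.] wh [35 23]
r local [62.  2.] area 3196 px [243. 196.] wh [79 70]
r local [0. 3.] area 2569 px [360. 224.] wh [73 71]
```

```bash
python3 - <<'E'
from h import *
plan((53,-37,131,None),(53,-37,101,None),(51,-28,101,None),(49,-18,101,None),(22,-34,101,None))
E
```

```text
t 7.3 head -74.0 ball local [-29.4 -20.2] z 101.4 j [-0.07 -0.02  1.58  0.    1.59  2.79]
(53, -37, 131) delta [ 83. -13.  30.] turn 0.0 dist axis 178.0 tcp [693. -27.]
(53, -37, 101) delta [ 83. -13.  -0.] turn 0.0 dist axis 178.0 tcp [693. -27.]
(51, -28, 101) delta [81. -4. -0.] turn 0.0 dist axis 169.0 tcp [691. -19.]
(49, -18, 101) delta [78.  6. -0.] turn 0.0 dist axis 159.0 tcp [688.  -9.]
(22, -34, 101) delta [ 52. -11.  -0.] turn 0.0 dist axis 165.0 tcp [662. -26.]
```

```bash
python3 -m jog '[{"delta_pos":[0,-4,25],"turn":0},{"delta_pos":[20,-8,32],"turn":0},{"delta_pos":[50,-13,32],"turn":0},{"delta_pos":[83,-13,32],"turn":0},{"delta_pos":[83,-13,30],"turn":0},{"delta_pos":[83,-13,15],"turn":0},{"delta_pos":[83,-13,0],"turn":0},{"delta_pos":[83,-11,0],"turn":0},{"delta_pos":[81,-4,0],"turn":0},{"delta_pos":[80,1,0],"turn":0},{"delta_pos":[78,6,0],"turn":0},{"delta_pos":[73,3,0],"turn":0},{"delta_pos":[68,0,0],"turn":0},{"delta_pos":[63,-4,0],"turn":0},{"delta_pos":[57,-7,0],"turn":0},{"delta_pos":[52,-11,0],"turn":0},{"delta_pos":[52,-11,0],"turn":0}]'
python3 - <<'E'
from h import *
plan()
scan("s4")
E
```

```text
clock: 9.0
tcp_pos: [661.7, -26.5, 256.1]
eef_rot: [-2.509, 1.89, 0.01]
wrist_force: [-0.3, -0.3, 0.2]
opening: 12.6
t 9.0 head -74.0 ball local [ 21.4 -34.4] z 101.6 j [-0.08  0.09  1.46  0.    1.59  2.78]
g local [26. 26.] area 837 px [291. 239.] wh [36 34]
g local [-23.  25.] area 1059 px [386. 260.] wh [36 38]
g local [26. 66.] area 632 px [254. 289.] wh [39 28]
g local [-20.  64.] area 585 px [349. 309.] wh [35 23]
r local [65. 15.] area 3462 px [226. 210.] wh [84 70]
r local [ 3. -1.] area 2924 px [358. 219.] wh [73 79]
```

```bash
python3 - <<'E'
from h import *
plan((22,-34,131,-60),(35,-22,131,-46),(35,-22,101,-46),(38,-8,101,-46),(40,4,101,-46),(32,14,101,-46),(24,25,101,-46))
E
```

```text
t 9.05 head -74.0 ball local [ 21.7 -34.1] z 101.6 j [-0.08  0.09  1.46  0.    1.59  2.78]
(22, -34, 131) delta [18.  7. 29.] turn 14.0 dist axis 164.0 tcp [680. -19.]
(35, -22, 131) delta [45. 31. 29.] turn 28.0 dist axis 157.0 tcp [707.   5.]
(35, -22, 101) delta [45. 31. -1.] turn 28.0 dist axis 157.0 tcp [707.   5.]
(38, -8, 101) delta [47. 46. -1.] turn 28.0 dist axis 148.0 tcp [709.  19.]
(40, 4, 101) delta [49. 58. -1.] turn 28.0 dist axis 140.0 tcp [711.  31.]
(32, 14, 101) delta [40. 67. -1.] turn 28.0 dist axis 127.0 tcp [702.  41.]
(24, 25, 101) delta [32. 78. -1.] turn 28.0 dist axis 113.0 tcp [694.  52.]
```

```bash
python3 -m jog '[{"delta_pos":[4,0,25],"turn":7},{"delta_pos":[18,7,30],"turn":14},{"delta_pos":[31,18,30],"turn":21},{"delta_pos":[45,31,30],"turn":28},{"delta_pos":[45,31,28],"turn":28},{"delta_pos":[45,31,14],"turn":28},{"delta_pos":[45,31,-1],"turn":28},{"delta_pos":[46,38,-1],"turn":28},{"delta_pos":[47,46,-1],"turn":28},{"delta_pos":[48,52,-1],"turn":28},{"delta_pos":[49,58,-1],"turn":28},{"delta_pos":[45,62,-1],"turn":28},{"delta_pos":[40,67,-1],"turn":28},{"delta_pos":[36,72,-1],"turn":28},{"delta_pos":[32,78,-1],"turn":28},{"delta_pos":[32,78,-1],"turn":28}]'
python3 - <<'E'
from h import *
plan()
scan("s5")
E
```

```text
clock: 10.65
tcp_pos: [693.5, 52.6, 255.4]
eef_rot: [2.892, -1.226, -0.01]
wrist_force: [-0.7, -0.6, -1.6]
opening: 12.2
t 10.65 head -45.9 ball local [23.9 25.9] z 100.9 j [0.04 0.16 1.39 0.   1.6  2.41]
g local [-23.  26.] area 1022 px [386. 261.] wh [34 38]
g local [26. 66.] area 634 px [254. 289.] wh [39 28]
g local [-19.  65.] area 711 px [345. 309.] wh [55 23]
r local [67. 26.] area 3459 px [211. 223.] wh [78 75]
r local [1. 1.] area 2921 px [360. 222.] wh [83 70]
```

View pics/s5.png

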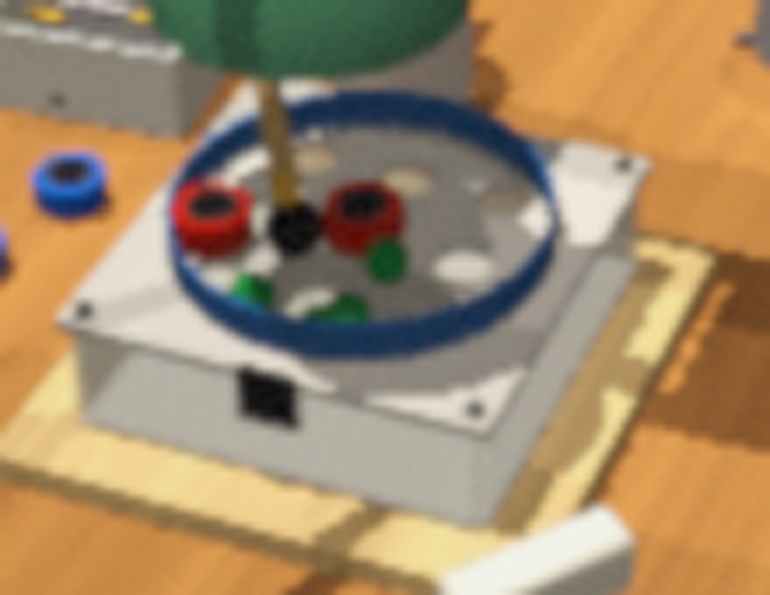

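The view shows the black ball at (295,228), bead 3 at (386,261), bead 4 at (252,290) and bead 5 at (350,308). Bead 2 shows in the hole at (322,312). The remaining beads need more reach under the shade, so I'll tilt the stick further by pressing the ball lightly on the pan floor with a soft grip.

```bash
python3 - <<'E'
from h import *
plan((30,-10,131,None),(28,-28,131,None),(28,-28,98.5,None))
u=np.array([np.cos(np.radians(-45.9)),np.sin(np.radians(-45.9))])
for t in(30,33,36,39,42,44):
    print(t,(170*(np.sin(np.radians(t))-np.sin(.471))*u).round(0),(170*(np.cos(np.radians(t))-np.cos(.471))).round(0))
E
```

```text
t 10.7 head -46.0 ball local [24.1 25.5] z 100.9 j [0.04 0.16 1.39 0.   1.6  2.41]
(30, -10, 131) delta [  8. -35.  30.] turn 0.0 dist axis 145.0 tcp [701.  17.]
(28, -28, 131) delta [  7. -53.  30.] turn 0.0 dist axis 159.0 tcp [700.  -1.]
(28, -28, 98.5) delta [  7. -53.  -2.] turn 0.0 dist axis 159.0 tcp [700.  -1.]
30 [ 5. -6.] -4.0
33 [ 11. -11.] -9.0
36 [ 16. -16.] -14.0
39 [ 21. -21.] -19.0
42 [ 25. -26.] -25.0
44 [ 28. -29.] -29.0
```

```bash
python3 -m jog '[{"delta_pos":[2,-2,25],"turn":0},{"delta_pos":[8,-35,30],"turn":0},{"delta_pos":[7,-53,30],"turn":0},{"delta_pos":[7,-53,28],"turn":0},{"delta_pos":[7,-53,12],"turn":0},{"delta_pos":[7,-53,-1],"turn":0},{"delta_pos":[7,-53,-2],"turn":0}]'
python3 -m jog '[{"delta_pos":[0,0,0],"turn":0},{"delta_pos":[0,0,0],"turn":0},{"delta_pos":[2,-3,-3],"turn":0},{"delta_pos":[5,-6,-5],"turn":0},{"delta_pos":[8,-8,-7],"turn":0},{"delta_pos":[11,-11,-10],"turn":0},{"delta_pos":[13,-13,-12],"turn":0},{"delta_pos":[16,-16,-15],"turn":0},{"delta_pos":[18,-18,-17],"turn":0},{"delta_pos":[21,-21,-20],"turn":0},{"delta_pos":[23,-23,-23],"turn":0},{"delta_pos":[25,-26,-26],"turn":0},{"delta_pos":[28,-29,-30],"turn":0},{"delta_pos":[28,-29,-30],"turn":0}]' - 30
python3 -m jog '[{"delta_pos":[0,0,0],"turn":0},{"delta_pos":[0,0,0],"turn":0},{"delta_pos":[0,0,2],"turn":0}]' - 80
python3 - <<'E'
from h import *
plan()
s=telemetry.get_state();k=wfc("side");h=np.radians(head()[0]);u=np.array([np.cos(h),np.sin(h),0])
for t in(30,36,42,46):
    t=np.radians(t);b=s['tcp_pos']-[0,0,3]-170*(np.sin(t)*u+[0,0,np.cos(t)]);p=w2px(k,b);print(b.round(0),((p-[180,195])*7).round(0))
scan("s6")
a=vision.snapshot("top");k=wfc("top")
for t in(27,42):
    t=np.radians(t);print(w2px(k,s['tcp_pos']-[0,0,3]-170*(np.sin(t)*u+[0,0,np.cos(t)])).round(0))
S=cv2.imread("pics/s6.png");o=np.zeros((600,800,3),np.uint8);o[:425,:550]=cv2.resize(S,(550,425))
o[:250,550:]=cv2.resize(a[155:255,190:290],(250,250));cv2.imwrite("pics/s6b.png",o)
E
```

```text
clock: 11.4
tcp_pos: [700.1, 0.1, 250.3]
eef_rot: [2.892, -1.225, -0.015]
wrist_force: [-1.2, 1.3, 4.8]
opening: 11.7
clock: 12.8
tcp_pos: [728.1, -29.1, 219.4]
eef_rot: [2.891, -1.225, -0.016]
wrist_force: [-0.4, 0.6, 3.9]
opening: 12.5
clock: 13.1
tcp_pos: [727.9, -29.0, 221.0]
eef_rot: [2.891, -1.225, -0.017]
wrist_force: [-1.3, 0.8, 1.2]
opening: 11.9
t 13.1 head -45.9 ball local [ 54.  -57.3] z 66.5 j [-0.08  0.25  1.34  0.    1.56  2.3 ]
[669.  32.  71.] [315. 171.]
[658.  43.  80.] [323. 172.]
[649.  53.  92.] [331. 169.]
[643.  59. 100.] [335. 165.]
g local [-23.  25.] area 1056 px [387. 261.] wh [36 38]
g local [26. 66.] area 620 px [254. 289.] wh [39 29]
g local [-20.  64.] area 588 px [349. 309.] wh [35 23]
r local [67. 27.] area 3359 px [210. 223.] wh [77 75]
r local [2. 0.] area 2863 px [360. 220.] wh [77 75]
[236. 186.]
[227. 192.]
```

View pics/s6b.png

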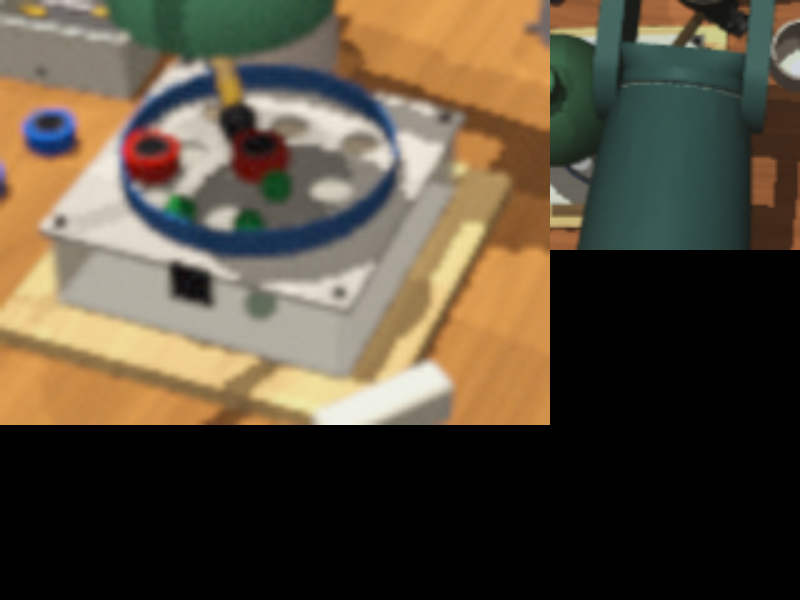

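The view shows the ball at about (333,171) in the 7x crop, next to cup 1. A dropped bead is visible through the tub wall, and the tilt is now about 45 degrees.

```bash
sed -i 's/^OFF=77.2;DZ=154.5/OFF=122.;DZ=121./' h.py; python3 - <<'E'
from h import *
p=px2w(wfc("side"),180+333/7-.4,195+171/7-.4,99.5);print("ball seen local",(RW.T@(p[:2]-C0)).round(0)-[0,4])
plan((28,-28,131,None),(4,50,131,None),(4,50,101,None),(12,54,101,None),(20,58,101,None),(27,58,101,None),(34,55,101,None))
E
```

```text
ball seen local [ 26. -25.]
t 13.2 head -45.9 ball local [ 24.7 -23.7] z 100.5 j [-0.08  0.25  1.34  0.    1.56  2.3 ]
(28, -28, 131) delta [ 4. -4. 31.] turn 0.0 dist axis 203.0 tcp [732. -33.]
(4, 50, 131) delta [-24.  73.  31.] turn 0.0 dist axis 126.0 tcp [704.  43.]
(4, 50, 101) delta [-24.  73.   1.] turn 0.0 dist axis 126.0 tcp [704.  43.]
(12, 54, 101) delta [-17.  77.   1.] turn 0.0 dist axis 129.0 tcp [711.  48.]
(20, 58, 101) delta [-9. 81.  1.] turn 0.0 dist axis 132.0 tcp [719.  52.]
(27, 58, 101) delta [-2. 82.  1.] turn 0.0 dist axis 138.0 tcp [726.  53.]
(34, 55, 101) delta [ 5. 79.  1.] turn 0.0 dist axis 145.0 tcp [733.  50.]
```

```bash
python3 -m jog '[{"delta_pos":[2,-2,25],"turn":0},{"delta_pos":[-2,20,31],"turn":0},{"delta_pos":[-12,50,31],"turn":0},{"delta_pos":[-24,73,31],"turn":0},{"delta_pos":[-24,73,29],"turn":0},{"delta_pos":[-24,73,14],"turn":0},{"delta_pos":[-24,73,1],"turn":0},{"delta_pos":[-24,73,1],"turn":0},{"delta_pos":[-17,77,1],"turn":0},{"delta_pos":[-13,79,1],"turn":0},{"delta_pos":[-9,81,1],"turn":0},{"delta_pos":[-5,82,1],"turn":0},{"delta_pos":[-2,82,1],"turn":0},{"delta_pos":[2,81,1],"turn":0},{"delta_pos":[5,79,1],"turn":0},{"delta_pos":[5,79,1],"turn":0}]'
python3 - <<'E'
from h import *
plan()
scan("s7")
E
```

```text
clock: 14.8
tcp_pos: [733.5, 49.9, 222.4]
eef_rot: [2.891, -1.225, -0.016]
wrist_force: [0.1, -0.1, 0.2]
opening: 12.1
t 14.8 head -45.9 ball local [34.2 54.9] z 101.4 j [0.03 0.26 1.33 0.   1.56 2.4 ]
g local [-23.  26.] area 1022 px [386. 261.] wh [36 37]
g local [27. 67.] area 539 px [252. 291.] wh [35 31]
g local [-21.  64.] area 590 px [349. 309.] wh [35 23]
r local [74. 28.] area 2038 px [195. 222.] wh [51 75]
r local [0. 0.] area 2830 px [362. 221.] wh [75 71]
```

View pics/s7.png

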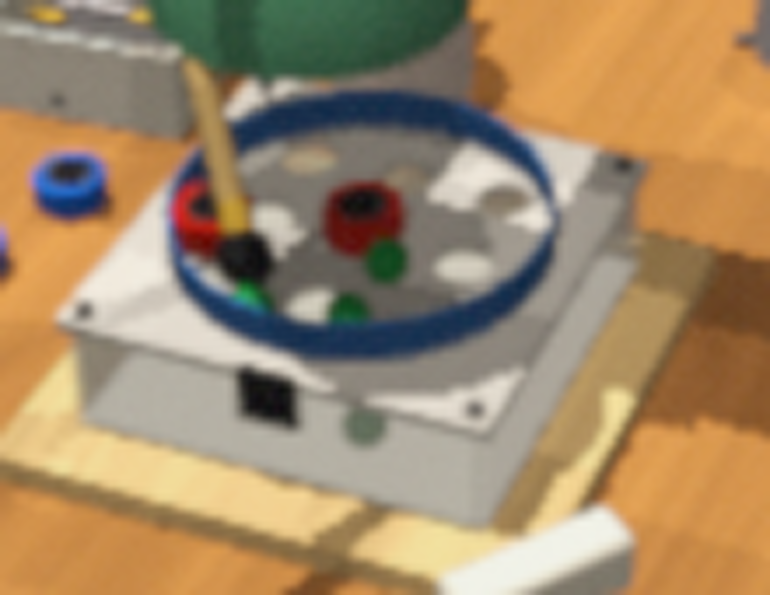

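The view shows the ball at (245,255), between cup 0 and bead 4 at (252,292). The ball slid past the bead on the inner side. I'll measure how far the ball really is from where I planned it.

```bash
cat >> h.py <<'E'
def ball(n="side"):
    a=vision.snapshot(n);k=wfc(n);B=cv2.resize(a[195:280,180:290],(770,595),interpolation=cv2.INTER_CUBIC)
    m=cv2.inRange(cv2.GaussianBlur(B,(9,9),0).max(axis=2),0,62);c,l,st,ce=cv2.connectedComponentsWithStats(m)
    for i in range(1,c):
        if st[i,4]>300 and 90<ce[i][1]<340:
            p=px2w(k,180+ce[i][0]/7-.4,195+ce[i][1]/7-.4,101);print("dark",(RW.T@(p[:2]-C0)).round(0)-[0,4],st[i,4],ce[i].round(0),st[i,2:4])
E
python3 - <<'E'
from h import *
ball()
s=telemetry.get_state();k=wfc("side");h=np.radians(head()[0]);u=np.array([np.cos(h),np.sin(h),0])
for px in[(245,255)]:
  for z in(99,101,105,110):print(z,(RW.T@(px2w(k,180+px[0]/7-.4,195+px[1]/7-.4,z)[:2]-C0)).round(0)-[0,4])
for L in(160,170):
  for t in(36,40,44,46):
    t=np.radians(t);b=s['tcp_pos']-[0,0,3]-L*(np.sin(t)*u+[0,0,np.cos(t)]);p=w2px(k,b+[0,4,0]);print(L,b.round(0),((p-[180,195])*7).round(0))
E
```

```text
dark [ 2. -3.] 1110 [361. 204.] [47 30]
dark [35. 54.] 2075 [246. 260.] [57 52]
99 [38. 49.]
101 [37. 51.]
105 [35. 55.]
110 [32. 61.]
160 [668. 118.  90.] [229. 243.]
160 [662. 124.  97.] [233. 242.]
160 [656. 130. 104.] [237. 240.]
160 [653. 133. 108.] [239. 238.]
170 [664. 122.  82.] [234. 264.]
170 [657. 129.  89.] [238. 263.]
170 [651. 135.  97.] [242. 261.]
170 [648. 138. 101.] [244. 259.]
```

```bash
python3 - <<'E'
from h import *
plan((42,56,101,None),(37,61,101,None),(32,65,101,None),(27,67,101,None),(20,69.5,101,None),(13,71,101,None),(8,72,101,None))
E
```

```text
t 14.9 head -45.9 ball local [33.8 55.2] z 101.4 j [0.03 0.26 1.33 0.   1.56 2.4 ]
(42, 56, 101) delta [ 8.  1. -0.] turn 0.0 dist axis 151.0 tcp [741.  51.]
(37, 61, 101) delta [ 3.  6. -0.] turn 0.0 dist axis 144.0 tcp [736.  56.]
(32, 65, 101) delta [-2. 10. -0.] turn 0.0 dist axis 137.0 tcp [731.  60.]
(27, 67, 101) delta [-7. 11. -0.] turn 0.0 dist axis 132.0 tcp [726.  62.]
(20, 69.5, 101) delta [-15.  14.  -0.] turn 0.0 dist axis 125.0 tcp [719.  64.]
(13, 71, 101) delta [-22.  15.  -0.] turn 0.0 dist axis 119.0 tcp [712.  65.]
(8, 72, 101) delta [-27.  16.  -0.] turn 0.0 dist axis 114.0 tcp [707.  66.]
```

```bash
python3 - <<'E'
from h import *
k=wfc("side")
for off in(40,60,75):
  for z in(420,450,480,510):print(off,z,(w2px(k,[227-.93*off,636+.37*off,z])*1.5625).round(0))
D=np.array([[.1165,1.4423,674.8,252.5],[-.14,1.61,563.6,302.5],[-.02,1.47,615.6,321.3],[.26,1.33,735,222.4],[-.02,1.58,610.2,256]])
M=[];r=[]
for a,b,R_,z in D: M+=[[np.sin(a),np.sin(a+b),1,0],[np.cos(a),np.cos(a+b),0,1]];r+=[R_,z]
print(np.linalg.lstsq(np.array(M),np.array(r),rcond=None)[0])
for z in(700,800,900,1000):print(z,(w2px(k,[30,75,z])*1.5625).round(0))
E
```

```text
40 420 [488. 519.]
40 450 [490. 498.]
40 480 [492. 476.]
40 510 [495. 452.]
60 420 [504. 531.]
60 450 [507. 510.]
60 480 [510. 488.]
60 510 [513. 464.]
75 420 [517. 540.]
75 450 [520. 519.]
75 480 [524. 497.]
75 510 [527. 473.]
[ 427.82237795  591.5900404    33.16950358 -179.14337723]
700 [746.  90.]
800 [769.   9.]
900 [794. -84.]
1000 [ 824. -192.]
```

```bash
python3 -m jog '[{"delta_pos":[8,1,0],"turn":0},{"delta_pos":[5,4,0],"turn":0},{"delta_pos":[3,6,0],"turn":0},{"delta_pos":[-2,10,0],"turn":0},{"delta_pos":[-7,11,0],"turn":0},{"delta_pos":[-11,13,0],"turn":0},{"delta_pos":[-15,14,0],"turn":0},{"delta_pos":[-19,15,0],"turn":0},{"delta_pos":[-22,15,0],"turn":0},{"delta_pos":[-27,16,0],"turn":0},{"delta_pos":[-27,16,0],"turn":0},{"delta_pos":[-27,16,0],"turn":0}]'
python3 - <<'E'
from h import *
plan()
scan("s8");ball()
E
```

```text
clock: 16.1
tcp_pos: [706.1, 66.1, 222.5]
eef_rot: [2.891, -1.225, -0.016]
wrist_force: [-0.3, 0.1, 0.2]
opening: 12.4
t 16.1 head -45.9 ball local [ 7.6 72.5] z 101.5 j [0.06 0.2  1.39 0.   1.55 2.43]
g local [-23.  26.] area 1021 px [386. 261.] wh [35 38]
g local [-26.  62.] area 974 px [362. 310.] wh [81 25]
r local [69. 24.] area 3534 px [210. 219.] wh [75 75]
r local [0. 1.] area 2831 px [362. 221.] wh [75 71]
dark [ 2. -4.] 1013 [362. 204.] [44 29]
dark [70. 19.] 428 [211. 201.] [33 17]
dark [ 9. 68.] 1981 [284. 290.] [53 51]
```

View pics/s8.png

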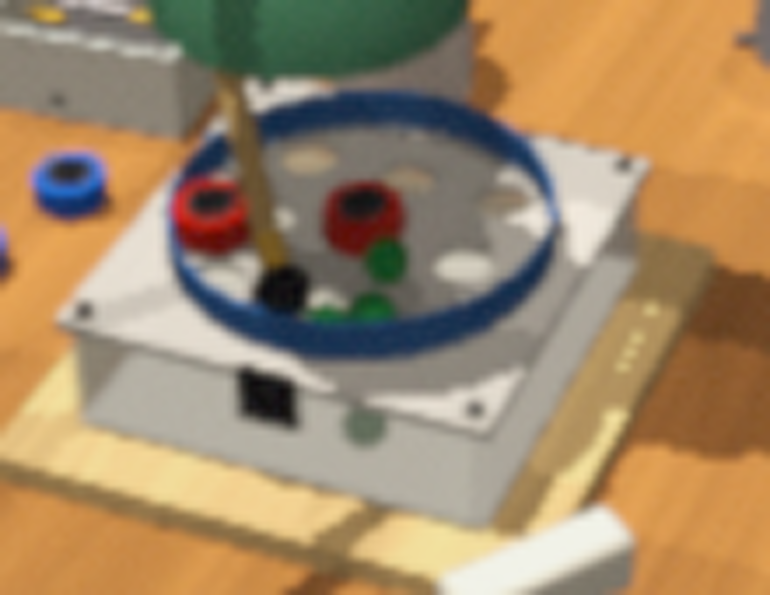

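The view shows the ball at (284,290) and both beads pushed along the wall, at (325,318) and (372,308). Bead 3 is at (386,261). The ball can only go further in from the -x side, so I'll lift, swing around and re-enter from there.

```bash
python3 -m jog '[{"delta_pos":[2,-10,28],"turn":0},{"delta_pos":[4,-50,45],"turn":0},{"delta_pos":[0,-95,60],"turn":0},{"delta_pos":[-15,-135,60],"turn":8},{"delta_pos":[-35,-160,60],"turn":16},{"delta_pos":[-60,-175,60],"turn":24},{"delta_pos":[-85,-185,60],"turn":32},{"delta_pos":[-110,-190,60],"turn":40},{"delta_pos":[-135,-190,60],"turn":48},{"delta_pos":[-155,-185,60],"turn":56},{"delta_pos":[-175,-180,60],"turn":64},{"delta_pos":[-190,-170,60],"turn":72},{"delta_pos":[-205,-160,60],"turn":80},{"delta_pos":[-215,-150,60],"turn":88},{"delta_pos":[-225,-140,60],"turn":96},{"delta_pos":[-230,-130,60],"turn":104},{"delta_pos":[-235,-120,60],"turn":112},{"delta_pos":[-240,-110,60],"turn":120},{"delta_pos":[-240,-100,60],"turn":128},{"delta_pos":[-240,-90,60],"turn":136}]'
python3 - <<'E'
from h import *
p=px2w(wfc("top"),205*.64,410*.64,150);print("bottle",p)
plan((-60,60,160,168),(9,71.5,131,168),(9,71.5,101,168),(0,72,101,168),(-10,71,101,168),(-20,68,101,168),(-28,64,101,168),(-32,61,101,168))
E
```

```text
clock: 18.2
tcp_pos: [466.2, -23.6, 282.6]
eef_rot: [2.206, 2.222, -0.003]
wrist_force: [-0.2, 0.5, -0.3]
opening: 12.2
bottle [425.8161578  319.54968947 150.        ]
t 18.2 head 90.4 ball local [-161.5 -218.7] z 161.6 j [-0.1  -0.36  1.83 -0.01  1.67 -0.11]
(-60, 60, 160) delta [-31. 187.  -2.] turn 77.6 dist axis 181.0 tcp [435. 163.]
(9, 71.5, 131) delta [ 37. 202. -31.] turn 77.6 dist axis 120.0 tcp [503. 178.]
(9, 71.5, 101) delta [ 37. 202. -61.] turn 77.6 dist axis 120.0 tcp [503. 178.]
(0, 72, 101) delta [ 28. 202. -61.] turn 77.6 dist axis 128.0 tcp [494. 178.]
(-10, 71, 101) delta [ 18. 200. -61.] turn 77.6 dist axis 137.0 tcp [484. 177.]
(-20, 68, 101) delta [  8. 197. -61.] turn 77.6 dist axis 145.0 tcp [475. 173.]
(-28, 64, 101) delta [  1. 192. -61.] turn 77.6 dist axis 152.0 tcp [467. 169.]
(-32, 61, 101) delta [ -3. 189. -61.] turn 77.6 dist axis 155.0 tcp [463. 166.]
```

```bash
python3 -m jog '[{"delta_pos":[-10,20,0],"turn":8},{"delta_pos":[-18,40,0],"turn":16},{"delta_pos":[-25,60,0],"turn":24},{"delta_pos":[-31,85,0],"turn":32},{"delta_pos":[-31,110,0],"turn":40},{"delta_pos":[-31,130,0],"turn":48},{"delta_pos":[-31,150,0],"turn":56},{"delta_pos":[-31,170,0],"turn":64},{"delta_pos":[-31,187,-2],"turn":72},{"delta_pos":[-25,190,-20],"turn":77.6},{"delta_pos":[0,195,-31],"turn":77.6},{"delta_pos":[25,200,-31],"turn":77.6},{"delta_pos":[37,202,-31],"turn":77.6},{"delta_pos":[37,202,-31],"turn":77.6}]'
python3 - <<'E'
from h import *
plan((9,71.5,101,168))
scan("s9");ball()
E
```

```text
clock: 19.6
tcp_pos: [504.0, 178.5, 251.3]
eef_rot: [0.328, 3.116, 0.007]
wrist_force: [0.2, -0.9, -1.1]
opening: 12.3
t 19.6 head 168.0 ball local [ 9.7 71.7] z 130.3 j [ 0.29 -0.2   1.75  0.    1.58 -1.07]
(9, 71.5, 101) delta [ -1.  -0. -29.] turn 0.0 dist axis 120.0 tcp [503. 178.]
g local [-23.  25.] area 1065 px [386. 261.] wh [36 39]
g local [-26.  62.] area 903 px [362. 309.] wh [77 23]
r local [68. 24.] area 3574 px [211. 219.] wh [76 75]
r local [-5.  4.] area 1745 px [369. 228.] wh [70 58]
dark [-45. -85.] 763 [515. 130.] [21 45]
dark [70. 19.] 369 [211. 201.] [31 15]
dark [21. 46.] 1688 [281. 256.] [54 56]
```

```bash
python3 -m jog '[{"delta_pos":[0,0,-15],"turn":0},{"delta_pos":[0,0,-29],"turn":0},{"delta_pos":[0,0,-29],"turn":0},{"delta_pos":[-5,0,-29],"turn":0},{"delta_pos":[-10,0,-29],"turn":0},{"delta_pos":[-15,-1,-29],"turn":0},{"delta_pos":[-20,-2,-29],"turn":0},{"delta_pos":[-25,-3,-29],"turn":0},{"delta_pos":[-29,-5,-29],"turn":0},{"delta_pos":[-34,-7,-29],"turn":0},{"delta_pos":[-38,-9,-29],"turn":0},{"delta_pos":[-42,-12,-29],"turn":0},{"delta_pos":[-42,-12,-29],"turn":0}]'
python3 - <<'E'
from h import *
plan((-4,43,131,168),(-4,43,101,168),(-30,20,101,168))
scan("s10");ball()
E
```

```text
clock: 21.0
tcp_pos: [460.5, 166.0, 222.8]
eef_rot: [0.328, 3.115, 0.007]
wrist_force: [-0.2, 0.3, -0.9]
opening: 12.2
t 21.0 head 168.0 ball local [-34.4  61.4] z 101.8 j [ 0.29 -0.29  1.87  0.    1.55 -1.07]
(-4, 43, 131) delta [ 31. -17.  29.] turn 0.0 dist axis 123.0 tcp [492. 149.]
(-4, 43, 101) delta [ 31. -17.  -1.] turn 0.0 dist axis 123.0 tcp [492. 149.]
(-30, 20, 101) delta [  6. -41.  -1.] turn 0.0 dist axis 147.0 tcp [467. 125.]
g local [-22.  25.] area 1026 px [386. 260.] wh [36 42]
r local [-98. -95.] area 670 px [624. 152.] wh [27 42]
r local [69. 24.] area 3508 px [210. 219.] wh [76 75]
r local [-1.  3.] area 2476 px [362. 225.] wh [74 67]
dark [-111.  -54.] 610 [622. 193.] [20 39]
dark [ 2. -4.] 974 [362. 203.] [45 28]
dark [70. 19.] 372 [211. 201.] [31 15]
dark [-32.  60.] 1511 [375. 298.] [59 51]
```

```bash
python3 -m jog '[{"delta_pos":[3,-4,25],"turn":0},{"delta_pos":[18,-12,30],"turn":0},{"delta_pos":[31,-17,30],"turn":0},{"delta_pos":[31,-17,28],"turn":0},{"delta_pos":[31,-17,14],"turn":0},{"delta_pos":[31,-17,-1],"turn":0},{"delta_pos":[31,-17,-1],"turn":0},{"delta_pos":[26,-22,-1],"turn":0},{"delta_pos":[21,-27,-1],"turn":0},{"delta_pos":[16,-32,-1],"turn":0},{"delta_pos":[11,-36,-1],"turn":0},{"delta_pos":[6,-41,-1],"turn":0},{"delta_pos":[6,-41,-1],"turn":0}]'
python3 - <<'E'
from h import *
scan("s11");ball()
E
python3 -m jog '[{"delta_pos":[0,0,25],"turn":0},{"delta_pos":[-15,0,50],"turn":0},{"delta_pos":[-30,-20,60],"turn":0},{"delta_pos":[-30,-60,60],"turn":0},{"delta_pos":[-30,-100,60],"turn":0},{"delta_pos":[-30,-140,60],"turn":0}]'
python3 - <<'E'
from h import *
plan()
scan("s12")
a=vision.snapshot("side");t=vision.snapshot("top");o=np.zeros((600,800,3),np.uint8)
B=cv2.imread("pics/s12.png");o[:386,:500]=cv2.resize(B,(500,386));o[:300,500:]=cv2.resize(t[150:250,170:270],(300,300))
cv2.imwrite("pics/s12b.png",o)
E
```

```text
clock: 22.4
tcp_pos: [466.4, 124.7, 222.1]
eef_rot: [0.329, 3.114, 0.008]
wrist_force: [0.7, 0.4, -0.0]
opening: 12.3
r local [ -95. -143.] area 659 px [649.  97.] wh [27 40]
r local [69. 24.] area 3506 px [210. 219.] wh [76 75]
r local [-1.  4.] area 2684 px [362. 226.] wh [72 68]
dark [-106. -102.] 492 [645. 136.] [18 33]
dark [ 2. -4.] 979 [362. 203.] [45 28]
dark [70. 19.] 374 [211. 201.] [31 15]
dark [-28.  24.] 1930 [398. 252.] [53 60]
clock: 23.1
tcp_pos: [436.8, -16.0, 282.3]
eef_rot: [0.327, 3.114, 0.008]
wrist_force: [0.7, -0.2, -0.3]
opening: 12.4
t 23.1 head 168.0 ball local [ -67.3 -119.1] z 161.3 j [-0.1  -0.43  1.88  0.01  1.68 -1.46]
r local [69. 24.] area 3517 px [210. 219.] wh [76 75]
r local [-3.  4.] area 2929 px [365. 228.] wh [73 69]
```

View pics/s12b.png

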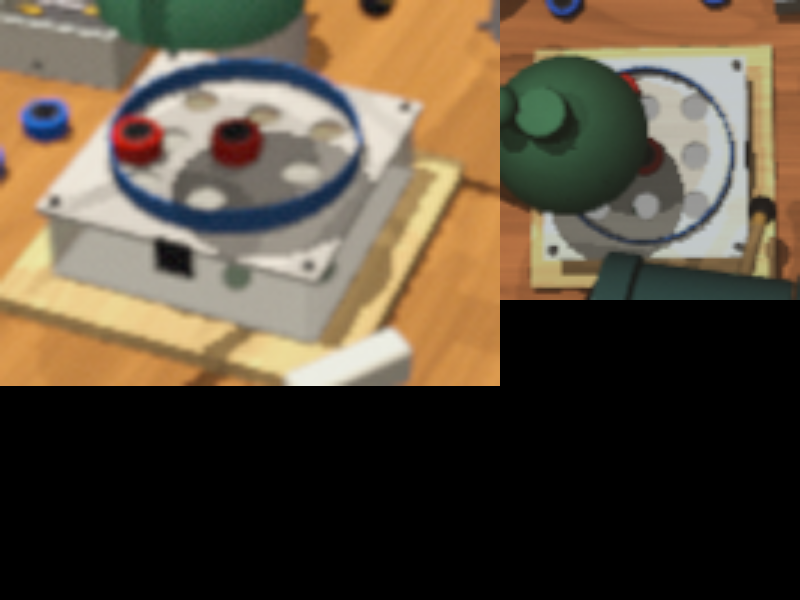

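The pan shows only the two red cups at (137,138) and (237,140), and a bead is visible in the tub at (237,275). I'll check the near-wall strip for small green remnants numerically.

```bash
python3 - <<'E'
from h import *
def gr(f,lo=8):
    B=cv2.imread(f"pics/{f}.png");hs=cv2.cvtColor(B,cv2.COLOR_BGR2HSV)
    m=cv2.inRange(hs,(45,60,20),(85,255,255));c,l,st,ce=cv2.connectedComponentsWithStats(m)
    print(f,[(ce[i].round(0).tolist(),st[i,4],st[i,2:4].tolist()) for i in range(1,c) if st[i,4]>lo and ce[i][1]>90])
for f in("s8","s10","s11","s12"):gr(f)
# expected pixels of beads against the near wall
k=wfc("side")
for a in(90,105,115,125,135,145,155):
    q=np.array([79*np.cos(np.radians(a)),79*np.sin(np.radians(a))+4]);w=np.r_[C0+RW@q,103.]
    r=np.r_[C0+RW@np.array([90*np.cos(np.radians(a)),90*np.sin(np.radians(a))+4]),106.]
    print(a,((w2px(k,w)-[180,195])*7).round(0),"rim",((w2px(k,r)-[180,195])*7).round(0))
E
```

```text
s8 [([387.0, 263.0], np.int32(1435), [43, 43]), ([357.0, 309.0], np.int32(1646), [93, 31])]
s10 [([386.0, 261.0], np.int32(1324), [44, 46])]
s11 []
s12 []
90 [290. 303.] rim [280. 312.]
105 [334. 309.] rim [330. 319.]
115 [365. 309.] rim [365. 319.]
125 [395. 306.] rim [400. 316.]
135 [424. 299.] rim [434. 308.]
145 [451. 289.] rim [464. 297.]
155 [475. 277.] rim [491. 283.]
```

No bead remains: one against the wall would show about 10 px of green, as in s8. Now the stick goes back, with its lean towards heading 200 over the pot.

```bash
python3 -m jog '[{"delta_pos":[-5,-40,0],"turn":6},{"delta_pos":[-10,-85,0],"turn":14},{"delta_pos":[-18,-130,0],"turn":22},{"delta_pos":[-25,-175,0],"turn":30},{"delta_pos":[-30,-220,0],"turn":32},{"delta_pos":[-35,-265,0],"turn":32},{"delta_pos":[-38,-299,0],"turn":32},{"delta_pos":[-38,-299,0],"turn":32},{"delta_pos":[-38,-299,-20],"turn":32},{"delta_pos":[-38,-299,-20],"turn":32}]'
python3 - <<'E'
from h import *
h,s=head();print(h,s['tcp_pos'].round(1),s['qpos'].round(2),s['clock'])
u=np.array([np.cos(np.radians(h)),np.sin(np.radians(h)),0]);b=s['tcp_pos']-OFF*u-[0,0,DZ];print("ball",b.round(1),"from pot",b[:2]-[506,-275.6])
o=np.zeros((560,800,3),np.uint8)
for i,n in enumerate(("side","top")):
    k=wfc(n);p=w2px(k,b);c=p.astype(int);print(n,p.round(1),c);a=vision.snapshot(n)
    for q in(b,[506,-275.6,110]): print((w2px(k,q)-c+[50,45])*4)
    o[:360,i*400:i*400+400]=cv2.resize(a[c[1]-45:c[1]+45,c[0]-50:c[0]+50],(400,360),interpolation=cv2.INTER_CUBIC)
cv2.imwrite("pics/p1.png",o)
E
```

```text
clock: 24.25
tcp_pos: [399.2, -314.4, 259.7]
eef_rot: [-0.539, 3.089, 0.016]
wrist_force: [-0.5, -0.0, -1.6]
opening: 12.4
-160.205353185011 [ 399.2 -314.4  259.7] [-0.72 -0.25  1.78  0.01  1.62 -2.64] 24.25
ball [ 514.  -273.1  138.7] from pot [7.96899401 2.48501526]
side [296.5 170.6] [296 170]
[201.96511674 182.40627127]
[209.2710871  208.65734232]
top [334. 236.] [334 236]
[200.16297914 180.08905147]
[196.17651962 192.43150269]
```

View pics/p1.png

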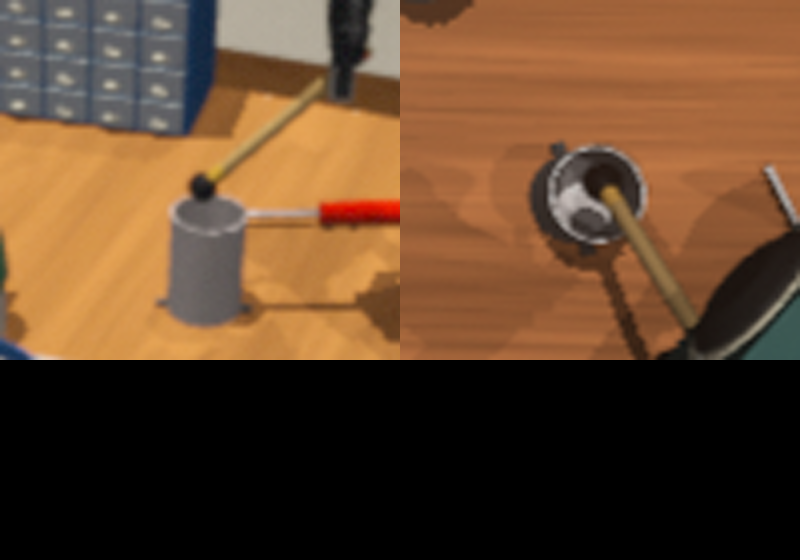

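Ball seen at side (203,186) and top (601,178), against the expected (202,182) and (600,180). The pot rim is at (598,195), so the ball is over the pot mouth. I'll lower it, then right the stick against the pot's inner wall with a soft grip.

```bash
python3 -m jog '[{"delta_pos":[0,0,-20],"turn":0},{"delta_pos":[0,0,-40],"turn":0},{"delta_pos":[0,0,-54],"turn":0},{"delta_pos":[0,0,-54],"turn":0}]'
python3 -m jog '[{"delta_pos":[0,0,0],"turn":0},{"delta_pos":[5,2,0],"turn":0},{"delta_pos":[10,4,1],"turn":0},{"delta_pos":[14,5,4],"turn":0},{"delta_pos":[18,6,8],"turn":0},{"delta_pos":[23,8,12],"turn":0},{"delta_pos":[27,10,16],"turn":0},{"delta_pos":[32,12,20],"turn":0},{"delta_pos":[36,13,23],"turn":0},{"delta_pos":[41,15,26],"turn":0},{"delta_pos":[45,16,29],"turn":0},{"delta_pos":[50,18,32],"turn":0},{"delta_pos":[55,20,35],"turn":0},{"delta_pos":[60,22,37],"turn":0},{"delta_pos":[60,22,37],"turn":0}]' - 30
python3 - <<'E'
from h import *
a=vision.snapshot("side");cv2.imwrite("pics/p2.png",a)
k=wfc("side");h,s=head();u=np.array([np.cos(np.radians(h)),np.sin(np.radians(h)),0])
for t in(20,24,28,34):
    t=np.radians(t);g=s['tcp_pos']-[0,0,3];ax=np.sin(t)*u+[0,0,np.cos(t)]
    # predicted dowel image direction, grip and 60 mm below
    print(np.degrees(t).round(),w2px(k,g-25*ax).round(1),w2px(k,g-95*ax).round(1))
p=w2px(k,s['tcp_pos']).astype(int);hs=cv2.cvtColor(a,cv2.COLOR_BGR2HSV)
for v in range(p[1]+8,p[1]+45,4):
    m=np.where((hs[v,p[0]-50:p[0]+30,0]>12)&(hs[v,p[0]-50:p[0]+30,0]<30)&(hs[v,p[0]-50:p[0]+30,1]>90)&(hs[v,p[0]-50:p[0]+30,2]<175))[0]
    print(v,m+p[0]-50)
E
```

```text
clock: 24.75
tcp_pos: [399.4, -313.9, 207.0]
eef_rot: [-0.541, 3.088, 0.015]
wrist_force: [0.2, -0.2, -1.4]
opening: 12.1
clock: 26.25
tcp_pos: [460.3, -291.6, 244.4]
eef_rot: [-0.542, 3.087, 0.015]
wrist_force: [0.1, 0.7, -0.9]
opening: 12.2
20.0 [310.6 152.6] [303.2 167.9]
24.0 [310.2 152.4] [301.6 167.3]
28.0 [309.8 152.2] [300.  166.6]
34.0 [309.2 151.9] [297.8 165.3]
154 [296 297 298 299 300 301 302 303 304 305 306 307 308 309 310]
158 [273 274 275 276 277 278 279 280 282 294 295 296 297 298 299 300 301 302
 303 304 305 306 307 308]
162 [303 304 305 306]
166 [301 302 303]
170 [299 300 301]
174 [296 297 298]
178 [293 294 295 296 297]
182 [307 326 327 328 334]
186 [288 307]
190 [288 342]
```

```bash
python3 -m jog '[{"delta_pos":[-1,0,-12],"turn":0},{"delta_pos":[-1,0,-28],"turn":0},{"delta_pos":[-1,0,-44],"turn":0},{"delta_pos":[-1,0,-56],"turn":0},{"delta_pos":[-1,0,-62],"turn":0},{"delta_pos":[-1,0,-65],"turn":0},{"delta_pos":[-1,0,-66],"turn":0},{"delta_pos":[-1,0,-66],"turn":0}]'
```

```text
clock: 27.1
tcp_pos: [459.1, -291.8, 178.5]
eef_rot: [-0.542, 3.086, 0.014]
wrist_force: [0.3, -0.1, -0.9]
opening: 11.9
```

```bash
python3 -m jog '[{"delta_pos":[0,0,-2],"turn":0},{"delta_pos":[0,0,-3],"turn":0},{"delta_pos":[0,0,-4],"turn":0},{"delta_pos":[0,0,-4],"turn":0}]'
python3 -m jog '[{"delta_pos":[0,0,0],"turn":0},{"delta_pos":[0,0,0],"turn":0},{"delta_pos":[0,0,0],"turn":0},{"delta_pos":[0,0,0],"turn":0},{"delta_pos":[0,0,0],"turn":0},{"delta_pos":[0,0,0],"turn":0}]' 30 30
python3 -m jog '[{"delta_pos":[0,0,0],"turn":0},{"delta_pos":[0,0,0],"turn":0},{"delta_pos":[0,0,0],"turn":0},{"delta_pos":[0,0,0],"turn":0},{"delta_pos":[0,0,20],"turn":0},{"delta_pos":[0,0,50],"turn":0},{"delta_pos":[0,0,90],"turn":0},{"delta_pos":[0,0,130],"turn":0},{"delta_pos":[-50,0,150],"turn":0},{"delta_pos":[-50,0,150],"turn":0},{"delta_pos":[-50,0,150],"turn":0}]' 70
python3 - <<'E'
from h import *
a=vision.snapshot("side");t=vision.snapshot("top")
scan("s13")
k=wfc("side");o=np.zeros((600,800,3),np.uint8)
c=w2px(k,[506,-275,130]).astype(int);o[:360,:400]=cv2.resize(a[c[1]-45:c[1]+45,c[0]-50:c[0]+50],(400,360),interpolation=cv2.INTER_CUBIC)
c=w2px(wfc("top"),[506,-275,110]).astype(int);o[:360,400:]=cv2.resize(t[c[1]-45:c[1]+45,c[0]-50:c[0]+50],(400,360),interpolation=cv2.INTER_CUBIC)
o[360:,:320]=cv2.resize(a,(320,240));o[360:,320:640]=cv2.resize(t,(320,240))
cv2.imwrite("pics/end.png",o)
E
```

```text
clock: 27.5
tcp_pos: [459.3, -292.0, 175.1]
eef_rot: [-0.541, 3.086, 0.013]
wrist_force: [-0.4, -0.5, 3.2]
opening: 12.1
clock: 28.1
tcp_pos: [459.2, -292.0, 175.1]
eef_rot: [-0.541, 3.086, 0.013]
wrist_force: [0.7, 0.0, 0.0]
opening: 29.9
clock: 29.2
tcp_pos: [408.8, -292.1, 325.9]
eef_rot: [-0.539, 3.085, 0.011]
wrist_force: [-0.4, -0.3, 0.0]
opening: 70.1
r local [69. 23.] area 3582 px [210. 219.] wh [77 75]
r local [-3.  4.] area 3013 px [365. 227.] wh [74 68]
```

```bash
python3 - <<'E'
from h import *
s=telemetry.get_state();h=np.radians(200);d=np.array([np.cos(h),np.sin(h),0]);t=np.radians(27)
b=np.array([506,-275.6,19.5])-19.5*d
for n in("side","top"):
    a=vision.snapshot(n);k=wfc(n);hs=cv2.cvtColor(a,cv2.COLOR_BGR2HSV)
    top=b+198*(np.sin(t)*d+[0,0,np.cos(t)]);mid=b+150*(np.sin(t)*d+[0,0,np.cos(t)])
    m=cv2.inRange(hs,(0,150,60),(5,255,255))|cv2.inRange(hs,(174,150,60),(180,255,255))
    c,l,st,ce=cv2.connectedComponentsWithStats(m);p=w2px(k,top)
    print(n,"band exp",p.round(1),"mid",w2px(k,mid).round(1),[(ce[i].round(1).tolist(),int(st[i,4])) for i in range(1,c) if np.hypot(*(ce[i]-p))<25])
    q=w2px(k,mid).round().astype(int);print("hsv at mid",hs[q[1],q[0]])
    z=cv2.imread(f"pics/{n}0.png");df=(cv2.absdiff(a,z).max(axis=2)>60).astype(np.uint8);df=cv2.morphologyEx(df,cv2.MORPH_OPEN,np.ones((3,3)))
    c,l,st,ce=cv2.connectedComponentsWithStats(df);print("changes",[(ce[i].round(0).tolist(),int(st[i,4])) for i in range(1,c)])
    for nm,P in(("mug",(455*.64,275*.64)),):pass
E
```

```text
side band exp [318.4 157.9] mid [311.7 167.7] [([316.7, 158.7], 3)]
hsv at mid [ 17 152 131]
changes [([342.0, 202.0], 27261), ([476.0, 77.0], 479), ([470.0, 113.0], 188), ([439.0, 110.0], 15), ([447.0, 109.0], 26), ([474.0, 151.0], 206), ([496.0, 160.0], 603), ([317.0, 158.0], 12), ([455.0, 193.0], 880), ([510.0, 175.0], 6), ([494.0, 268.0], 3517), ([228.0, 219.0], 24), ([214.0, 225.0], 178), ([241.0, 223.0], 24), ([422.0, 232.0], 119), ([476.0, 234.0], 56), ([235.0, 232.0], 22), ([216.0, 236.0], 25), ([249.0, 239.0], 43), ([228.0, 239.0], 9), ([365.0, 253.0], 53), ([232.0, 256.0], 16), ([378.0, 263.0], 40), ([393.0, 260.0], 9), ([394.0, 266.0], 15), ([401.0, 268.0], 9), ([400.0, 275.0], 16), ([383.0, 307.0], 1584), ([412.0, 285.0], 87), ([410.0, 301.0], 342), ([446.0, 302.0], 28), ([470.0, 309.0], 15), ([464.0, 314.0], 14), ([460.0, 316.0], 9), ([408.0, 360.0], 3106), ([476.0, 346.0], 661), ([508.0, 341.0], 56)]
top band exp [348.1 262.2] mid [341.9 254.5] [([347.8, 259.0], 9)]
hsv at mid [ 16 133  92]
changes [([220.0, 182.0], 66), ([227.0, 193.0], 47), ([353.0, 234.0], 85), ([372.0, 322.0], 14829), ([325.0, 242.0], 21), ([348.0, 247.0], 25), ([336.0, 260.0], 9), ([340.0, 270.0], 27), ([71.0, 334.0], 9), ([108.0, 366.0], 1695), ([27.0, 345.0], 274), ([192.0, 362.0], 1740), ([5.0, 348.0], 40), ([23.0, 379.0], 276), ([74.0, 382.0], 29)]
```

```bash
python3 -c "
from bench import order;print(order.job_done())"
```

```text
the job is handed in; nothing more can be done
None
```

I stirred all six green beads out of the pan with the stick's ball, stood the stick back in its pot ball down, let go, and handed the job in at about 29 s of the 67 s. To reach the beads under the shade I tilted the stick further by pressing its ball lightly on the pan floor. I then worked from the open side and later from the robot's side.

**What the last checks showed**
- **Pan:** The side camera found no green in the visible pan and exactly two red cups. A bead against the near wall would still have shown, as it did earlier.
- **Beads:** I did not count all six in the tub; only a couple were visible through its wall. The rest I take as dropped because they are gone from the pan.
- **Stick:** The red band sits within about 3 pixels of where the leaning-in-pot pose predicts, in both cameras, and the dowel colour is where expected.
- **Forces:** The wrist force at the end of each move never exceeded about 5 N, so I saw no sign of a hard contact. I did not measure clearance to the lamp.
- **Other things:** In the top view, compared with the start, nothing changed at the mug, jar or screwdriver. The changes found were at the pan, the pot and stick, and around the arm. I could not check the spray bottle as clearly in that comparison.

**What did not go as planned**
- **Bead 4:** My first push slid past it, so I swept it with bead 5 along the wall to a corner hole instead.
- **Final picture:** The last close-up was refused at the 12-picture limit, so the end check is numerical only.

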